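# Square up the pocket things with the sliding stop and clamp it

### The job

On the stop board, push the spring-loaded sliding leg away from its start so that its crossbar nudges the jar, the headlamp and the bike light into a straight row against it, until the pointer on the end of the crossbar is level with the pin of the marker clip beside the rule. Only then, still holding the leg at the mark against its spring, squeeze the cam lever fully closed against the leg's upright grip plate, and finish there still holding: lever and plate stay gripped together, the pointer at the pin and the row touching the crossbar. Keep the three things upright and leave the marker clip, the dog bowl and the shoe stretcher where they are.

Things in the scene. Friction and masses are not known exactly. Their poses are not given: they have to be found in the camera images.
- board: Fixed plywood board 340 (x) x 330 (y) x 12 mm lying on the bench; origin at the centre of its underside. Its x axis is the direction in which the leg is pushed (roughly away from the robot), z up. A flush track runs along x at its middle (y = 0); a rule lies along its y = -150 mm edge. All sliding is along board x.
- leg: Sliding T-shaped leg on the board's track; origin below leg_grip at the board's top face. It slides along board x only, 0 to 140 mm; starts fully back at 0. A spring pushes it back (2 N at the start, 3.5 N at 110 mm; the loose things add up to 4 N). Its runner is 20 mm wide and reaches 14 mm above the board. Open fingers straddling plate and lever can push the crossbar's rear face with their sides.
- leg_grip (a point): Centre of the final grip, on the leg: 40 mm above the board's top face, midway between the outer faces of grip plate and CLOSED lever (22 mm apart along y). Axes parallel to the board's; moves with the leg. A gripper centred here in y (not on the open lever's middle) lands both fingers together on the fixed plate and the closed lever.
- bar_rear (a point): Centre of the rear (robot-side) face of the upright wooden crossbar at the leg's front, 40 mm above the board; it lies 22 mm in +x of leg_grip. The crossbar is 250 mm long along y, centred on the leg, 16 mm thick in x, its top 55 mm above the board. Moves with the leg.
- plate (a point): Centre of the aluminium upright grip plate fixed on the leg, parallel to board x: 40 mm long (x from -30 to +10 mm), 9 mm thick (y from -11 to -2 mm) as seen from leg_grip, 14 to 65 mm above the board. Moves with the leg.
- lever_end (a point): Free end (towards the crossbar) of the black cam lever plate, 8 mm thick, 19 to 65 mm above the board; x axis along the plate. The plate runs back 46 mm from here; its upright pivot is 58 mm back, at x -50, y +7 mm from leg_grip. Closed, its outer face is at y +11 mm from leg_grip; open, it stands out to y +30 to +34 mm: fingers coming down centred on leg_grip must be open over 34 mm to each side.
- lever (a joint): Angle of the cam lever, rad: 0 is fully closed against the leg, it starts open at 0.34 to 0.42 (limit 0.42) and stays where it is left; about 1 to 2 N at its free end moves it.
- pointer (a point): Steel pointer at the y- end of the crossbar, 10 mm above the board; axes parallel to the board's. It moves with the leg, 30 mm in +x and 137 mm in -y of leg_grip.
- mark_pin (a point): Upright steel pin (6 mm thick, 30 mm high over the board) of the small marker clip on the rule, just outside the end of the crossbar (150 mm in -y of the board's middle line); point on the pin's axis 10 mm above the board. The leg is at the mark when the pointer and the pin have the same board x. The clip can be shifted along x by a hard push (12 N): do not.
- jar_c (a point): Glass jar with steel screw-top lid, 60 mm diameter, 70 mm high, standing on the board in front of the crossbar; point at its centre. Touching the crossbar its centre is 38 mm in +x of the pointer.
- headlamp_c (a point): Grey plastic headlamp (strap off) lying lens up, 42 (x) x 60 (y) x 37 mm, on the board in front of the crossbar; point at its centre. Touching the crossbar squarely its centre is 29 mm in +x of the pointer.
- bikelight_c (a point): Yellow round bike light, 44 mm diameter, 41 mm high, lens up, on the board in front of the crossbar; point at its centre. Touching the crossbar its centre is 30 mm in +x of the pointer.
- bowl: Bystander: stainless dog bowl, 140 mm across, 50 mm high, on the bench beside the board; origin at its underside. Leave alone.
- stretcher: Bystander: wooden shoe stretcher, 230 x 66 x 40 mm, lying on the bench beside the board; origin at its underside. Leave alone.
There are look-alikes about, which are no part of the job. What is meant by the part that bears jar_c is not blue or brown, and is the smaller of those in its own colour.

How it is judged (in metres and radians):
On the way, in this order (a step that is already met when the one before it is completed fails the run):
1. the leg is at the mark with the three things in a row against its crossbar and the lever still open (x of pointer in the frame of mark_pin between -0.005 and 0.005 m and x of jar_c in the frame of pointer below 0.046 m and x of headlamp_c in the frame of pointer below 0.037 m and x of bikelight_c in the frame of pointer below 0.038 m and value of joint lever above 0.15 rad), for 0.2 s.
2. the lever is closed and gripped together with the plate, the leg still at the mark (x of pointer in the frame of mark_pin between -0.005 and 0.005 m and contact force between the fingers and leg_c4 above 2 N and contact force between the fingers and lever_c2 above 2 N and value of joint lever below 0.06 rad), for 0.2 s.
At the end, for the whole second after the job is handed in: Pointer within 5 mm of the pin along the board; lever within 0.06 rad of closed; fingers pressing on both grip plate and lever with more than 2 N each; jar, headlamp and bike light upright and each within 8 mm of touching the crossbar (all of step 2 and x of jar_c in the frame of pointer below 0.046 m and x of headlamp_c in the frame of pointer below 0.037 m and x of bikelight_c in the frame of pointer below 0.038 m and angle between each of jar_c, headlamp_c, bikelight_c's own z axis and vertical below 0.15 rad); the arm keeps its last pose, push and grip.
It fails at once if one of the three things is tipped over (angle between any of jar_c, headlamp_c, bikelight_c's own z axis and vertical above 0.5 rad).
It fails at once if the lever is closed while the leg is more than 10 mm from the mark (value of joint lever below 0.06 rad and (x of pointer in the frame of mark_pin below -0.01 m or x of pointer in the frame of mark_pin above 0.01 m)).
It fails at once if the marker clip is shifted (distance of mark_pin from where it was at the start of the episode above 0.006 m).
It fails at once if the dog bowl or the shoe stretcher is disturbed (distance of any of bowl, stretcher from where it was at the start of the episode above 0.02 m).
It also fails if it takes over 32 s, if anything falls off the work surface, if the arm or the gripper's body presses on something with over 40 N, if the wrist force passes 120 N, or if a joint passes its speed limit or range.

### The arm

A 6-joint arm with a two-finger parallel gripper is mounted at the origin on the work surface. World frame = base frame: x ahead of the robot, y to its left, z up, the work surface at z = 0. Lengths are in mm, angles in rad, forces in N, time in s.
With the tool pointing down it reaches from about 350 to 775 mm from the base axis. Payload 7.3 kg.
Tool frame: the origin (TCP) lies midway between the tips of the shut fingers; the grasp point (between the pads) lies 19 mm behind it (bot.tcp_to_grasp is the distance from the TCP to the grasp point, in mm); z points along the fingers, y is the line along which they close (so a half turn about z gives the same grasp; the last joint's range is limited). The gripper opens to 92 mm and grips with 3 to 60 N. Pads are 19 mm wide; open, the fingers measure 130 mm over their backs; the gripper's body (75 mm by 190 mm) begins 47 mm behind the grasp point.
Start: joints at [1.194, 0.342, 1.524, -0, 1.275, -0.146], TCP at [120.081, 511.102, 226.741] pointing down, gripper open.
Joint ranges: [-2.53, 2.53], [-0.77, 2.02], [0.04, 2.7], [-1, 4.14], [0.28, 2.66], [-3.11, 3.11]. Speed limits (rad/s): [2.57, 2.57, 3.14, 3.14, 3.14, 3.14].

### API

Orientations are given as [roll, pitch, yaw] about the fixed x, y, z axes, in that order (R = Rz(yaw) Ry(pitch) Rx(roll)).
In Python, from plant import bot, viewer gives the robot as it stands. The module is installed in compiled form; this text tells all that it offers.
- The arm moves only by the shell command python3 -m handwheel 'ROWS'. ROWS is text: rows parted by semicolons, each of 7 numbers parted by spaces: the shift along the tool's x, y, z scaled (see below), then the turn, a rotation vector about the tool's x, y, z scaled (see below), then the opening, from -1 (shut) to 1 (fully open), so that 0 is half open. In form: tx ty tz rx ry rz gripper; .... A call has 1 to 8 rows; each row is the pose to reach, as a shift and turn from the pose commanded when the call began, along the tool's axes at that moment, turning the shorter way round; what a row does not reach only later rows make up. The controller multiplies each number of a shift by 10 cm and each number of a turn by pi rad. A row lasts 1/12 s, in which the tool goes at most 41.7 mm and 7.16 degrees, less where a joint would pass 70% of its speed; a pose out of reach is approached as far as the arm can. A call with a number of a shift or a turn outside -1 to 1 is refused whole. A call with a gripper value outside its range is refused whole. The fingers move at their own pace and stop on an object; the grip force is fixed at half the most. Time passes only in rows, so rows that repeat a pose let the fingers close. It gives the time, the measured TCP pose, the force, the opening and the grip force at its end, in the units of the state.
- bot.get_obs(): the state, without advancing time (a new reading comes with each control period).
- viewer.capture(name): name is "scene" or "top" or "wrist"; returns a dict with "frame" (480x640x3 uint8, red, green, blue), "fov_y" (degrees; the focal length in pixels is half the picture's height over the tangent of half this angle, whatever the lens; pixels are square), "cx", "cy" (the principal point, pixels), "T" (4x4, takes a point from camera to world coordinates). Camera axes: x right, y down, z forward; pixel columns grow to the right and rows downward; lengths in mm; the calibration is good to about 2 mm. A picture is of the moment at which its call begins. There is no depth.
- bot.close_job(): hands the job in; it is judged then, once.
Trained networks look in a picture, given as the dict that the camera call returned (one of the last four; its "shot" number tells which), for a name from the list of things; names that differ only in an ending like _2 or _b are one class to them, and where a whole thing is asked for, a point or a joint stands for the part that bears it (a point fixed in the world has none). Each returns a list of dicts, best first, with "score" (0 to 1); they miss things now and then, are a little off and sometimes report something else, mostly with a low value. They report only what shows in the picture. A call takes as long as a camera call. They do not tell look-alikes from the thing itself.
- viewer.recognise(target, picture): "centre" ([column, row] in pixels, amid what is visible of it).
- viewer.cut_out(target, picture): "pixels" (480x640 bool, what is visible of it) and "centre" ([column, row] in pixels, amid what is visible of it).
The state is a dict: "time": time; "joint_positions": joint angles; "dq": joint speeds; "tau": joint torques, N m; "tool_pos": TCP position; "tcp_rot": TCP orientation; "contact_force": force on the tool from outside, world axes, zero at the start; "moment": the same for the moment, N m; "grip_width": finger opening in mm; "finger_force": force on a finger pad.
Only numpy, scipy, OpenCV 4.12 (cv2) and the standard library are available. Lean on these libraries where they do the work, as an engineer would, in place of code of your own. Each camera call takes 0.05 s, during which the arm holds its last target. There are 200 camera calls.

## Working session

There is one attempt and no reset: what is moved stays moved. The work goes in short steps, Python scripts to look and compute and a shell command to move; the robot and the scene stay as the last step left them, time stands still between calls to the robot, and variables do not carry over. Pictures are saved under pics/ and viewed, at most 12 in all, crops included, and the job is handed in when it is done.

```bash
mkdir -p pics
cat > h.py <<'E'
import numpy as np, cv2
from plant import bot, viewer
def K(p):
    f=240/np.tan(np.radians(p["fov_y"])/2); return f,p["cx"],p["cy"]
def ray(p,uv):
    f,cx,cy=K(p); T=np.array(p["T"]); d=T[:3,:3]@np.array([(uv[0]-cx)/f,(uv[1]-cy)/f,1]); return T[:3,3],d
def at_z(p,uv,z):
    o,d=ray(p,uv); return o+d*(z-o[2])/d[2]
def proj(p,X):
    f,cx,cy=K(p); T=np.array(p["T"]); c=T[:3,:3].T@(np.array(X)-T[:3,3]); return np.array([cx+f*c[0]/c[2],cy+f*c[1]/c[2]])
def save(p,n): cv2.imwrite("pics/"+n+".png",p["frame"][:,:,::-1])
E
python3 - <<'E'
from h import *
np.set_printoptions(precision=1,suppress=True)
for n in("top","scene"):
    p=viewer.capture(n); save(p,n+"0"); print(n,p["fov_y"],p["cx"],p["cy"],np.array(p["T"]).tolist())
    for t in("board","leg","lever_end","jar_c","headlamp_c","bikelight_c","mark_pin","bowl","stretcher"):
        try: print(t,[(np.round(r["centre"]).tolist(),round(r["score"],2)) for r in viewer.recognise(t,p)])
        except Exception as e: print(t,e)
print(bot.get_obs())
E
```

```text
top 56.42326615065659 319.88814993612414 251.01006827501695 [[-0.02434698328743996, -0.9986306106081437, 0.04630472936112056, 478.3674157665529], [-0.9995732490591233, 0.023569816264927514, -0.017256405379600347, 9.436325300085242], [0.016141380677893162, -0.046705110187677076, -0.9987782979781687, 1207.1955312790437], [0.0, 0.0, 0.0, 1.0]]
board [([308.0, 225.0], 0.94), ([310.0, 232.0], 0.37)]
leg [([302.0, 258.0], 0.86)]
lever_end [([306.0, 252.0], 0.58)]
jar_c [([410.0, 290.0], 0.86), ([365.0, 332.0], 0.78), ([339.0, 229.0], 0.66), ([408.0, 161.0], 0.64)]
headlamp_c [([311.0, 232.0], 0.85)]
bikelight_c [([300.0, 273.0], 0.66), ([278.0, 223.0], 0.6)]
mark_pin []
bowl [([463.0, 229.0], 0.85)]
stretcher [([163.0, 222.0], 0.8)]
scene 47.39976923564873 310.43840396954255 235.36355028676627 [[-0.887685202978044, 0.3324994101108863, -0.31852648663767563, 906.6388940516407], [0.45998182629066986, 0.6091442117658329, -0.6460340925636061, 758.9331549031425], [-0.020777389059473714, -0.7199912996336099, -0.69367198916763, 880.2761978014292], [0.0, 0.0, 0.0, 1.0]]
board [([278.0, 280.0], 0.79)]
leg [([328.0, 244.0], 0.61)]
lever_end [([343.0, 240.0], 0.82), ([330.0, 246.0], 0.72)]
jar_c [([276.0, 231.0], 0.85), ([303.0, 169.0], 0.83), ([179.0, 211.0], 0.71), ([363.0, 182.0], 0.55)]
headlamp_c [([294.0, 262.0], 0.75)]
bikelight_c [([303.0, 289.0], 0.72)]
mark_pin [([329.0, 244.0], 0.56)]
bowl [([224.0, 158.0], 0.69), ([329.0, 248.0], 0.27)]
stretcher []
{'time': 1.0, 'joint_positions': array([ 1.2,  0.3,  1.5, -0. ,  1.3, -0.1]), 'dq': array([-0.,  0., -0., -0., -0., -0.]), 'tau': array([  0. , -43.1, -24.4,   0.1,   0. ,   0. ]), 'tool_pos': array([120.1, 511.1, 226.7]), 'tcp_rot': array([3.1, 0. , 2.9]), 'contact_force': array([ 0.5,  1.1, -0.1]), 'moment': array([-0.,  0., -0.]), 'finger_force': 0.0, 'grip_width': 91.73723401204961}
```

View pics/top0.png

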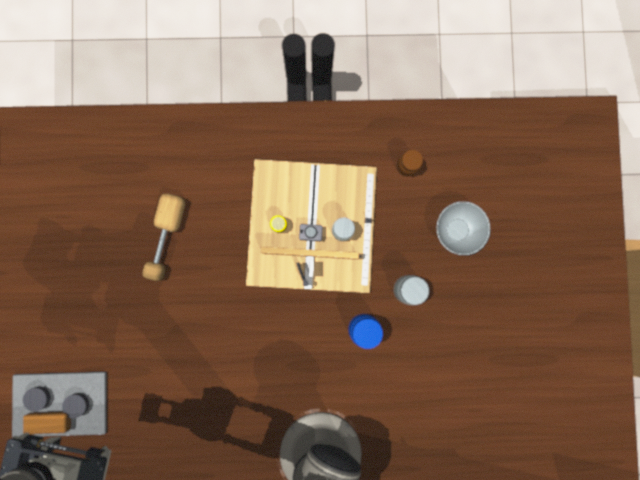

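View pics/scene0.png

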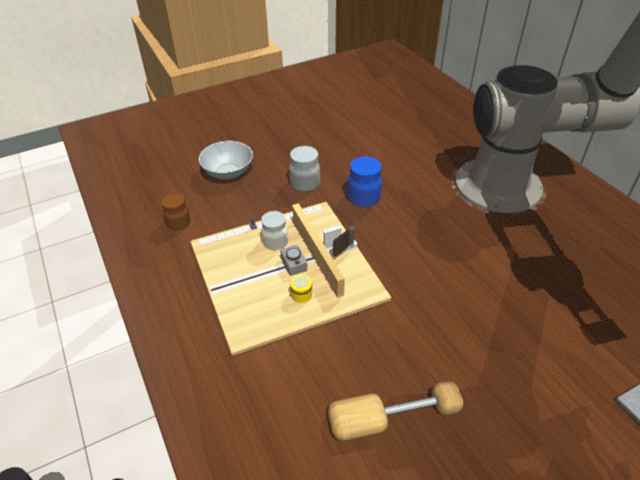

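Jar candidates in the top view: grey on the board (343,229), a larger grey one off the board (411,290), blue (367,331) and brown (411,162). The description picks the smaller grey one at (343,229). The clip is near (368,220) and the lever near (304,272). I'll check with a crop.

Run:
```python
from h import *
np.set_printoptions(precision=1,suppress=True)
p=viewer.capture("top"); im=p["frame"][150:300,235:425,::-1]
cv2.imwrite("pics/topcrop.png",cv2.resize(im,None,fx=4,fy=4,interpolation=cv2.INTER_CUBIC))
for c in [(254,160),(377,168),(369,293),(247,286)]: print(at_z(p,c,12))
for n,c,z in [("clip",(368,220),30),("grey on",(343,229),82),("grey off",(411,290),80),("lever",(304,272),77),("bar",(312,254),67)]: print(n,at_z(p,c,z))
for r in viewer.cut_out("jar_c",p): m=r["pixels"]; print(r["centre"],m.sum())
o=bot.get_obs(); print(o["tcp_rot"])
```

```text
[783.3 160.3  12. ]
[ 754.8 -171.1   12. ]
[ 418.6 -139.5   12. ]
[445.3 184.8  12. ]
clip [ 612.1 -140.3   30. ]
grey on [584.8 -69.7  82. ]
grey off [ 426.8 -237.3   80. ]
lever [478.7  31.3  77. ]
bar [524.1  10.   67. ]
[363.5, 329.4] 958
[406.2, 292.0] 839
[342.2, 230.2] 403
[405.4, 161.5] 502
[3.1 0.  2.9]
```

View pics/topcrop.png

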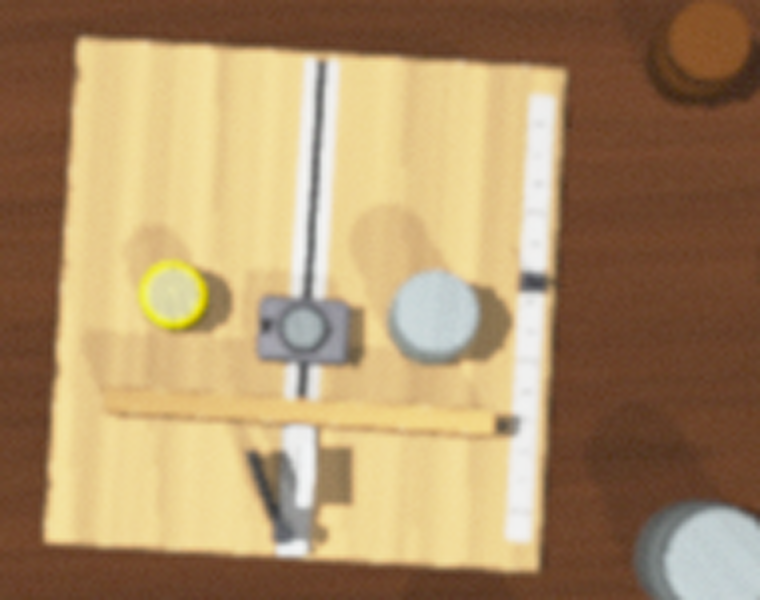

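The crop confirms it. The smaller grey jar at about (343,229) is on the board with the headlamp and bike light. The pointer is at about (362,256) and the clip at (368,220). Board centre is about (600,9) with yaw about -0.084, and the travel needed is roughly 100 mm.

```bash
cat >> h.py <<'E'
from scipy.spatial.transform import Rotation as R
def rows(x,y,z,yaw):
    o=bot.get_obs(); A=R.from_euler("xyz",o["tcp_rot"]); B=R.from_euler("xyz",[np.pi,0,yaw])
    s=A.inv().apply(np.array([x,y,z])-o["tool_pos"])/100; t=(A.inv()*B).as_rotvec()/np.pi
    print("t",o["time"],"pos",o["tool_pos"].round(1),o["tcp_rot"].round(4),"shift",s.round(3),"turn",t.round(4),"F",o["contact_force"].round(1))
E
python3 -c "
from h import *
rows(478,19,227,np.pi-0.084)"
```

```text
t 1.1 pos [120.1 511.1 226.7] [3.1415e+00 1.0000e-04 2.9108e+00] shift [-4.610e+00 -3.972e+00 -3.000e-03] turn [ 0.      0.     -0.0467] F [ 0.6  0.1 -0.4]
```

```bash
python3 -m handwheel '-1 -0.862 0 0 0 0 1;-1 -0.862 0 0 0 0 1;-1 -0.862 0 0 0 0 1;-1 -0.862 0 0 0 0 1' ; python3 -m handwheel '-1 -0.862 0 0 0 0 1;-1 -0.862 0 0 0 0 1;-1 -0.862 0 0 0 0 1;-1 -0.862 0 0 0 0 1'; python3 -m handwheel '-1 -0.862 0 0 0 0 1;-1 -0.862 0 0 0 0 1;-1 -0.862 0 0 0 0 1;-1 -0.862 0 0 0 0 1'; python3 -m handwheel '-1 -0.862 0 0 0 -0.0467 1;-1 -0.862 0 0 0 -0.0467 1;-1 -0.862 0 0 0 -0.0467 1;-1 -0.862 0 0 0 -0.0467 1'; python3 -c "
from h import *
rows(478,19,227,np.pi-0.084)"
```

```text
time: 1.43
tool_pos: [199.9, 400.4, 226.7]
tcp_rot: [-3.14, 0.001, 2.908]
contact_force: [0.7, 0.5, -0.1]
grip_width: 91.9
finger_force: 0.0
time: 1.77
tool_pos: [278.0, 293.9, 226.9]
tcp_rot: [-3.141, 0.002, 2.907]
contact_force: [-0.7, 0.6, -0.1]
grip_width: 91.5
finger_force: 0.0
time: 2.1
tool_pos: [356.1, 187.2, 227.0]
tcp_rot: [-3.141, 0.002, 2.906]
contact_force: [0.6, 0.5, 0.2]
grip_width: 91.5
finger_force: 0.0
time: 2.43
tool_pos: [433.3, 81.2, 226.9]
tcp_rot: [-3.141, 0.002, 3.055]
contact_force: [0.7, -0.6, 0.4]
grip_width: 91.8
finger_force: 0.0
t 2.4333 pos [433.3  81.2 226.9] [-3.1409e+00  2.1000e-03  3.0555e+00] shift [-0.499 -0.581 -0.   ] turn [-0.0002  0.0007 -0.0007] F [ 0.7 -0.6  0.4]
```

Now I'll move above the leg and look with the wrist camera.

```bash
python3 -m handwheel '-0.5 -0.58 0 0 0 0 1;-0.5 -0.58 0 0 0 0 1;-0.5 -0.58 0 0 0 0 1'
python3 - <<'E'
from h import *
rows(478,19,227,np.pi-0.084)
p=viewer.capture("wrist"); save(p,"w1"); print(p["fov_y"],p["cx"],p["cy"],np.round(p["T"],3).tolist())
for b in [(-170,-165),(-170,165),(170,-165),(170,165)]:
    c,s=np.cos(.084),np.sin(.084); print(proj(p,[600.5+c*b[0]+s*b[1],8.6-s*b[0]+c*b[1],12]))
for t in("leg","lever_end","mark_pin","jar_c"): print(t,[(np.round(r["centre"]).tolist(),round(r["score"],2)) for r in viewer.recognise(t,p)])
E
```

```text
time: 2.68
tool_pos: [479.0, 18.5, 226.6]
tcp_rot: [-3.14, 0.003, 3.054]
contact_force: [-0.2, -0.4, -0.8]
grip_width: 91.7
finger_force: 0.0
t 2.6833 pos [479.   18.5 226.6] [-3.1404e+00  2.6000e-03  3.0540e+00] shift [ 0.01   0.004 -0.004] turn [-0.0004  0.0008 -0.0011] F [-0.2 -0.4 -0.8]
71.37438243669195 313.2112290018483 237.02310754147334 [[0.088, 0.962, 0.258, 409.173], [0.996, -0.084, -0.024, 23.465], [-0.002, 0.259, -0.966, 383.962], [0.0, 0.0, 0.0, 1.0]]
[164.14158671 168.62714014]
[466.3266471 167.4997758]
[194.06351894 423.85914864]
[437.44830636 423.46253699]
leg [([315.0, 259.0], 0.89)]
lever_end [([331.0, 212.0], 0.7)]
mark_pin []
jar_c [([48.0, 190.0], 0.97), ([131.0, 58.0], 0.7), ([235.0, 337.0], 0.6)]
```

View pics/w1.png

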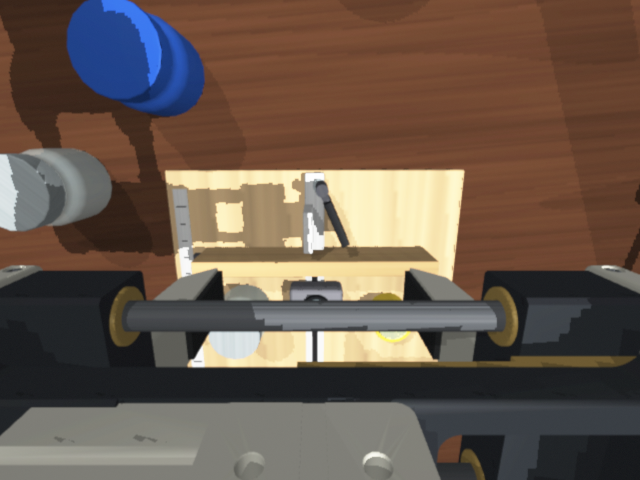

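Wrist view: board rear corners at (167,170) and (463,170), as predicted. The lever runs (320,186) to (346,246). The crossbar's rear top edge is near row 262 and the fingers straddle it.

Run:
```python
from h import *
np.set_printoptions(precision=1,suppress=True)
p=viewer.capture("wrist")
cv2.imwrite("pics/w1c.png",cv2.resize(p["frame"][160:290,160:480,::-1],None,fx=2.5,fy=2.5,interpolation=cv2.INTER_CUBIC))
c,s=np.cos(.084),np.sin(.084)
def board(X): d=np.array(X[:2])-[600.5,8.6]; return np.array([c*d[0]-s*d[1], s*d[0]+c*d[1]])
for n,uv,z in [("rear L",(167,170),12),("rear R",(463,170),12),("bar top rear L",(187,262),67),("bar top rear R",(437,262),67),("bar mid",(313,262),67),("lever end top",(346,246),77),("pivot top",(320,186),77)]:
    X=at_z(p,uv,z); print(n,X,board(X))
g=p["frame"].astype(int).sum(2)
for col in (230,270,380,410): print(col,g[240:282,col].tolist())
print(g[267,180:210].tolist(),g[267,425:450].tolist())
```

```text
rear L [ 415.1 -133.8   12. ] [-172.8 -157.5]
rear R [442. 189.  12.] [-173.1  166.5]
bar top rear L [ 504.8 -107.6   67. ] [ -85.6 -123.9]
bar top rear R [525.6 142.1  67. ] [-85.9 126.7]
bar mid [515.3  18.2  67. ] [-85.7   2.4]
lever end top [498.3  51.4  77. ] [-105.4   34. ]
pivot top [439.3  31.   77. ] [-162.6    8.8]
230 [399, 427, 587, 671, 679, 679, 679, 679, 679, 673, 588, 370, 300, 299, 297, 292, 291, 287, 277, 285, 293, 294, 299, 296, 299, 346, 550, 652, 663, 667, 667, 669, 668, 667, 666, 661, 661, 659, 655, 649, 619, 602]
270 [419, 420, 420, 421, 421, 421, 446, 601, 683, 689, 637, 457, 309, 291, 291, 290, 292, 284, 274, 281, 285, 287, 289, 283, 300, 347, 536, 643, 656, 659, 660, 660, 660, 659, 657, 656, 653, 652, 647, 645, 620, 616]
380 [681, 681, 681, 681, 681, 680, 681, 680, 681, 678, 647, 518, 331, 306, 308, 306, 304, 301, 289, 287, 289, 287, 282, 286, 293, 324, 480, 602, 626, 630, 634, 634, 630, 624, 620, 620, 621, 620, 618, 610, 587, 594]
410 [684, 683, 683, 682, 684, 683, 682, 683, 683, 676, 593, 373, 297, 304, 304, 299, 298, 293, 291, 291, 290, 284, 281, 282, 281, 309, 455, 541, 478, 388, 342, 285, 211, 128, 87, 77, 79, 77, 73, 70, 64, 68]
[745, 747, 748, 748, 747, 737, 692, 659, 651, 650, 650, 651, 650, 650, 650, 650, 650, 650, 650, 649, 650, 650, 650, 650, 650, 647, 647, 646, 645, 648] [593, 591, 589, 589, 592, 590, 593, 606, 638, 662, 666, 666, 666, 671, 675, 679, 687, 693, 702, 706, 704, 699, 691, 649, 464]
```

View pics/w1c.png

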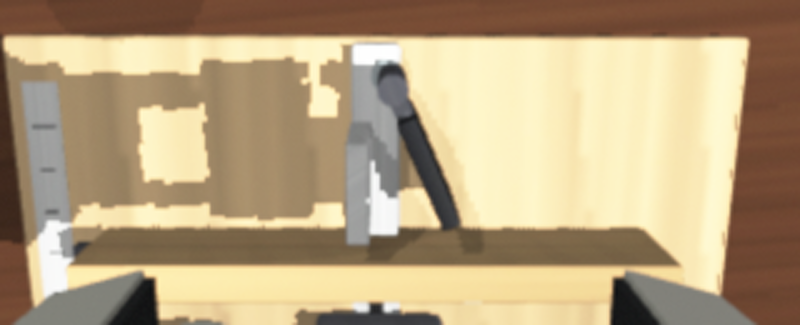

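```bash
python3 -c "
from h import *
rows(495,17,34,np.pi-0.084)"
```

```text
t 2.9833 pos [475.   23.2 226.8] [ 3.1412e+00 -2.0000e-04  3.0591e+00] shift [-0.205 -0.046  1.928] turn [ 0.0001 -0.0001  0.0005] F [-0.5 -0.4 -0.3]
```

```bash
python3 -m handwheel '-0.205 -0.046 0.5 0 0 0 1;-0.205 -0.046 0.96 0 0 0 1;-0.205 -0.046 0.96 0 0 0 1;-0.205 -0.046 0.96 0 0 0 1;-0.205 -0.046 0.96 0 0 0 1'
python3 - <<'E'
from h import *
rows(495,17,34,np.pi-0.084)
p=viewer.capture("wrist"); save(p,"w2")
E
```

```text
time: 3.4
tool_pos: [495.1, 16.5, 130.8]
tcp_rot: [3.141, -0.001, 3.059]
contact_force: [0.0, 1.3, 0.3]
grip_width: 92.1
finger_force: 0.0
t 3.4 pos [495.1  16.5 130.8] [ 3.1414e+00 -1.3000e-03  3.0587e+00] shift [0.001 0.004 0.968] turn [ 0.0001 -0.0004  0.0004] F [0.  1.3 0.3]
```

View pics/w2.png

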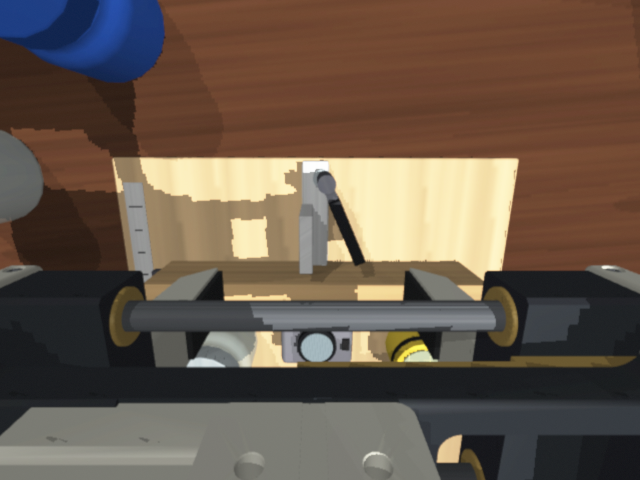

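The leg is centred between the fingers: plate at column 306, crossbar middle about 313. I'll check the bar's x and then descend.

Run:
```python
from h import *
p=viewer.capture("wrist"); g=p["frame"].astype(int).sum(2)
for col in (250,380):
    d=np.diff(g[270:300,col]); r=270+d.argmax()+.5; print(col,r,at_z(p,(col,r),67))
rows(495,17,34,np.pi-0.084)
```

```text
250 294.5 [524.64607246 -33.35624459  67.        ]
380 282.5 [523.10613954  60.47632827  67.        ]
t 3.5 pos [496.5  16.1 132.4] [3.1416e+00 3.0000e-03 3.0585e+00] shift [0.018 0.007 0.984] turn [0.     0.001  0.0003] F [-0.8  0.3  0.9]
```

```bash
python3 -m handwheel '0 0 0.4 0 0 0 1;0 0 0.75 0 0 0 1;0 0 0.98 0 0 0 1;0 0 0.98 0 0 0 1;0 0 0.98 0 0 0 1;0 0 0.98 0 0 0 1'; python3 -c "
from h import *
rows(507,16,34,np.pi-0.084)"
```

```text
time: 4.0
tool_pos: [497.3, 15.6, 35.0]
tcp_rot: [-3.142, 0.004, 3.058]
contact_force: [0.1, 0.3, 0.4]
grip_width: 91.9
finger_force: 0.0
t 4.0 pos [497.3  15.6  35. ] [-3.1415  0.0041  3.0577] shift [-0.096  0.012  0.01 ] turn [-0.      0.0013  0.    ] F [0.1 0.3 0.4]
```

```bash
python3 -m handwheel '-0.10 0 0 0 0 0 1;-0.2 0 0 0 0 0 1;-0.3 0 0 0 0 0 1;-0.4 0 0 0 0 0 1;-0.5 0 0 0 0 0 1;-0.6 0 0 0 0 0 1;-0.7 0 0 0 0 0 1;-0.8 0 0 0 0 0 1'
python3 - <<'E'
from h import *
p=viewer.capture("top"); q=viewer.capture("scene"); rows(507,16,34,np.pi-0.084)
a=cv2.resize(p["frame"][180:280,240:390,::-1],(600,400),interpolation=cv2.INTER_CUBIC)
b=cv2.resize(q["frame"][190:340,190:390,::-1],(533,400),interpolation=cv2.INTER_CUBIC)
cv2.imwrite("pics/p1.png",np.hstack([a,b])[:, :][::1] if 0 else cv2.resize(np.hstack([a,b]),(800,282)))
cv2.imwrite("pics/p1s.png",cv2.resize(q["frame"][200:275,220:320,::-1],(800,600),interpolation=cv2.INTER_CUBIC))
E
```

```text
time: 4.67
tool_pos: [574.9, 9.1, 35.2]
tcp_rot: [3.142, -0.001, 3.057]
contact_force: [-7.5, -0.3, 2.8]
grip_width: 91.4
finger_force: 3.6
t 4.7667 pos [577.    8.8  35.2] [3.1416 0.0035 3.0574] shift [0.703 0.013 0.01 ] turn [ 0.      0.0011 -0.0001] F [-1.8  0.1  2.2]
```

View pics/p1s.png

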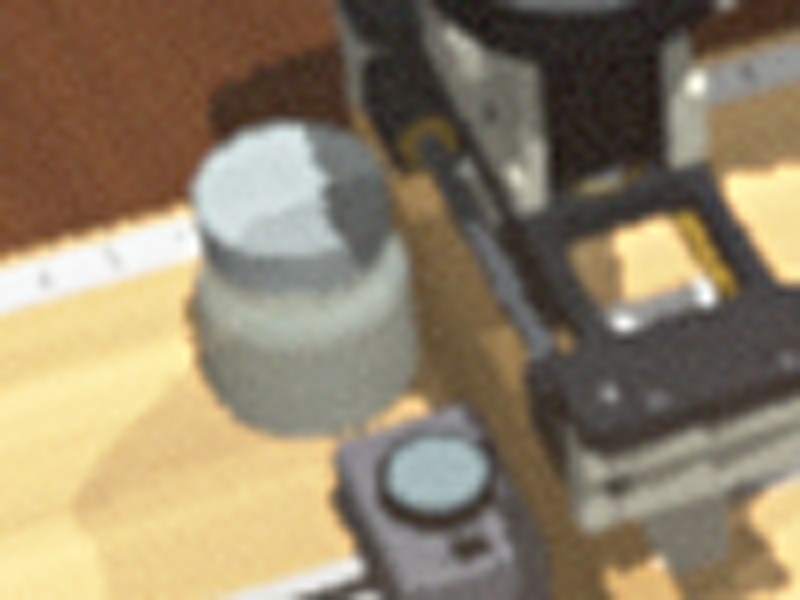

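The scene view is blocked at the pin by the jar and gripper, so I'll use the top view.

Run:
```python
from h import *
p=viewer.capture("top"); q=viewer.capture("wrist")
a=cv2.resize(p["frame"][195:295,320:400,::-1],(480,600),interpolation=cv2.INTER_CUBIC)
b=cv2.resize(q["frame"][200:390,100:200,::-1],(316,600),interpolation=cv2.INTER_CUBIC)
cv2.imwrite("pics/p2.png",np.hstack([a,b]))
rows(507,16,34,np.pi-0.084)
```

```text
t 4.8667 pos [575.9   8.9  34.6] [-3.1416e+00  2.6000e-03  3.0576e+00] shift [0.693 0.013 0.004] turn [-0.      0.0008  0.    ] F [-2.4 -0.2  1.1]
```

View pics/p2.png

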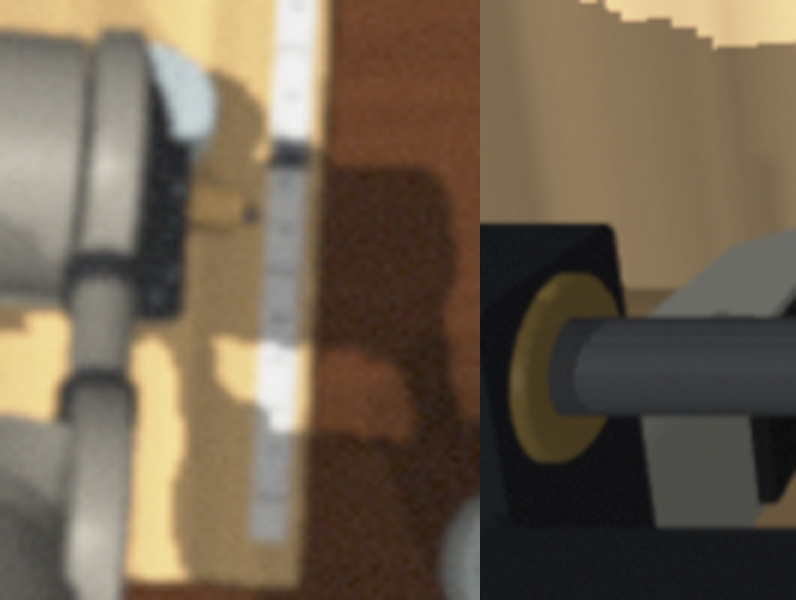

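Run:
```python
from h import *
p=viewer.capture("top")
c,s=np.cos(.084),np.sin(.084)
def b(X): d=np.array(X[:2])-[600.5,8.6]; return [round(c*d[0]-s*d[1],1), round(s*d[0]+c*d[1],1)]
for z in (22,30,42): print("clip",z,b(at_z(p,(368.5,220.3),z)))
for z in (22,): print("pointer",z,b(at_z(p,(361.8,230.8),z)))
print("bar end mid",b(at_z(p,(357.5,230.2),67)), b([575.9,8.9]))
# precise clip centroid: dark pixels
f=p["frame"].astype(int).sum(2)[210:232,358:380]
w=np.clip(330-f,0,None); print(f[5:16,5:18])
```

```text
clip 22 [np.float64(24.3), np.float64(-149.7)]
clip 30 [np.float64(23.3), np.float64(-148.7)]
clip 42 [np.float64(21.9), np.float64(-147.3)]
pointer 22 [np.float64(-4.8), np.float64(-133.4)]
bar end mid [np.float64(-8.4), np.float64(-117.6)] [np.float64(-24.5), np.float64(-1.8)]
[[367 503 639 694 709 718 719 709 653 556 423 251 198]
 [383 495 620 668 687 705 710 697 633 552 419 258 198]
 [380 467 542 564 585 632 646 630 577 516 410 247 202]
 [430 454 426 404 391 436 468 472 468 466 380 250 206]
 [477 461 377 298 266 278 308 314 343 382 329 237 209]
 [491 442 327 256 228 211 230 229 276 310 255 206 200]
 [440 372 268 224 208 195 186 208 251 284 227 181 187]
 [351 310 259 255 250 227 227 238 261 285 240 178 161]
 [339 338 341 340 338 333 334 324 306 296 243 181 130]
 [351 382 401 396 396 396 404 383 350 320 248 164 150]
 [351 386 411 415 389 414 425 402 360 314 249 165 147]]
```

```bash
python3 -m handwheel '-0.06 0 0 0 0 0 1;-0.12 0 0 0 0 0 1;-0.18 0 0 0 0 0 1;-0.24 0 0 0 0 0 1;-0.24 0 0 0 0 0 1'
python3 - <<'E'
from h import *
p=viewer.capture("top"); q=viewer.capture("scene")
a=cv2.resize(p["frame"][200:250,340:390,::-1],(400,400),interpolation=cv2.INTER_CUBIC)
b=cv2.resize(q["frame"][195:295,220:320,::-1],(400,400),interpolation=cv2.INTER_CUBIC)
cv2.imwrite("pics/p3.png",np.hstack([a,b]))
rows(507,16,34,np.pi-0.084)
f=p["frame"].astype(int).sum(2); print(f[214:228,355:375])
E
```

```text
time: 5.33
tool_pos: [599.4, 7.0, 33.4]
tcp_rot: [3.141, 0.0, 3.057]
contact_force: [-2.8, 0.1, 2.0]
grip_width: 91.9
finger_force: 1.3
t 5.4333 pos [599.2   7.   33.2] [3.1415e+00 7.0000e-04 3.0576e+00] shift [ 0.927  0.013 -0.009] turn [0.     0.0002 0.    ] F [-3.   1.   1.2]
[[282 309 322 338 331 338 335 328 324 316 359 417 450 455 487 487 429 358
  285 207]
 [272 286 306 319 327 332 335 333 327 314 340 390 417 442 446 428 380 327
  252 188]
 [282 269 295 311 330 341 334 336 331 318 336 351 384 408 430 400 359 305
  251 173]
 [306 303 319 323 337 336 329 338 331 300 290 289 304 333 354 344 316 302
  244 170]
 [336 336 345 339 352 329 332 338 324 287 248 209 211 245 254 257 270 283
  244 168]
 [350 345 350 355 347 326 318 328 328 270 213 172 156 165 195 212 242 271
  238 177]
 [355 353 345 346 350 311 296 311 316 263 209 167 144 154 162 196 256 271
  242 167]
 [360 360 352 359 344 299 257 278 287 250 207 193 182 156 170 199 246 281
  238 157]
 [346 357 365 348 343 290 244 233 262 268 251 250 237 233 229 239 266 281
  237 174]
 [316 315 333 319 303 289 265 265 300 332 340 352 342 338 345 318 309 296
  240 164]
 [275 277 281 282 305 305 310 305 342 371 405 405 389 407 405 384 351 310
  254 163]
 [283 277 285 299 318 332 324 331 349 374 415 400 384 395 423 401 363 318
  245 170]
 [310 307 310 315 331 346 338 342 352 386 417 417 414 432 424 397 350 299
  239 168]
 [324 319 330 336 334 342 338 334 348 388 417 438 443 446 442 396 339 294
  213 165]]
```

View pics/p3.png

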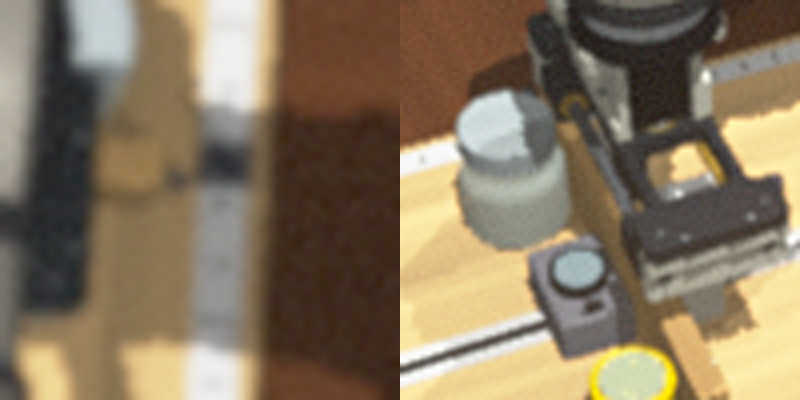

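Pointer at about (361.7,221.6), clip at about (367.5,219.8). After correcting for board tilt and height, about 5 mm is left. All three things are against the bar.

```bash
python3 -m handwheel '-0.025 0 0 0 0 0 1;-0.05 0 0 0 0 0 1;-0.05 0 0 0 0 0 1;-0.05 0 0 0 0 0 1;-0.05 0 0 0 0 0 1;-0.05 0 0 0 0 0 1'
python3 - <<'E'
from h import *
rows(507,16,34,np.pi-0.084)
fs=[];ps=[viewer.capture("top") for _ in range(6)]
f=np.mean([p["frame"].astype(int).sum(2) for p in ps],0).round().astype(int); print(f[212:228,357:374])
p=ps[-1]
c,s=np.cos(.084),np.sin(.084)
def b(X): d=np.array(X[:2])-[600.5,8.6]; return np.round([c*d[0]-s*d[1], s*d[0]+c*d[1]],1)
def W(X): return [600.5+c*X[0]+s*X[1],8.6-s*X[0]+c*X[1],X[2]]
for x in (20,23,26):print(x,"pin base/top",proj(p,W([x,-150,12])),proj(p,W([x,-150,42])),"ptr",proj(p,W([x,-137,22])))
for t in("jar_c","headlamp_c","bikelight_c"):
    print(t,[(np.round(r["centre"]).tolist(),round(r["score"],2)) for r in viewer.recognise(t,p)])
rows(507,16,34,np.pi-0.084)
E
```

```text
time: 5.93
tool_pos: [603.5, 6.6, 33.0]
tcp_rot: [3.142, -0.001, 3.057]
contact_force: [-5.8, 0.6, 3.8]
grip_width: 91.8
finger_force: 2.6
t 5.9333 pos [603.5   6.6  33. ] [ 3.1415e+00 -9.0000e-04  3.0574e+00] shift [ 0.97   0.013 -0.01 ] turn [ 0.     -0.0003 -0.0001] F [-5.8  0.6  3.8]
[[321 326 331 334 333 318 298 321 382 431 436 437 441 437 414 365 302]
 [322 328 331 337 337 326 305 311 375 426 444 444 447 434 388 332 269]
 [314 330 332 335 335 331 316 315 362 415 434 445 446 435 380 324 262]
 [326 330 327 331 333 336 327 318 347 385 418 438 445 429 378 319 252]
 [338 339 332 332 332 334 329 316 328 354 382 414 427 406 359 310 250]
 [348 345 345 330 326 328 331 303 292 292 306 340 359 342 318 299 243]
 [351 353 346 324 308 318 319 286 235 214 215 239 256 266 274 282 241]
 [356 350 348 312 278 286 293 266 210 170 158 168 188 209 248 274 238]
 [351 348 336 294 244 239 255 238 201 168 150 153 170 194 250 278 229]
 [311 315 309 278 238 230 245 232 202 184 173 167 172 198 251 279 230]
 [272 276 295 295 288 286 288 274 258 249 238 229 228 235 264 280 231]
 [270 280 305 320 327 328 334 
[... 241 characters left out ...]
350 303 233]
 [332 333 337 339 341 340 351 391 423 439 442 444 434 395 341 286 217]]
20 pin base/top [368.06451942 222.33701306] [369.48057133 221.06952653] ptr [363.66664326 221.62321049]
23 pin base/top [368.12532566 221.22754036] [369.54275903 219.93185627] ptr [363.72849428 220.50436858]
26 pin base/top [368.18611747 220.11833108] [369.60493158 218.79446303] ptr [363.79033048 219.38579458]
jar_c [([410.0, 291.0], 0.86), ([364.0, 329.0], 0.82), ([407.0, 161.0], 0.58), ([352.0, 202.0], 0.53)]
headlamp_c [([310.0, 233.0], 0.61)]
bikelight_c []
t 6.3833 pos [603.6   6.6  33. ] [ 3.1415e+00 -9.0000e-04  3.0574e+00] shift [ 0.97   0.013 -0.009] turn [ 0.     -0.0003 -0.0001] F [-4.7  1.7  3.8]
```

```bash
python3 -m handwheel '-0.01 0 0 0 0 0 1;-0.01 0 0 0 0 0 1;-0.01 0 0 0 0 0 1;-0.01 0 0 0 0 0 0.1;-0.01 0 0 0 0 0 0.1;-0.01 0 0 0 0 0 0.1;-0.01 0 0 0 0 0 0.1;-0.01 0 0 0 0 0 0.1'
python3 - <<'E'
from h import *
rows(507,16,34,np.pi-0.084)
q=viewer.capture("wrist"); save(q,"w3")
E
```

```text
time: 7.05
tool_pos: [604.3, 6.9, 32.3]
tcp_rot: [3.141, -0.002, 3.057]
contact_force: [-4.3, 0.2, 0.7]
grip_width: 62.9
finger_force: 4.2
t 7.05 pos [604.3   6.9  32.3] [ 3.1407e+00 -1.8000e-03  3.0572e+00] shift [ 0.977  0.009 -0.015] turn [ 0.0003 -0.0006 -0.0001] F [-4.3  0.2  0.7]
```

View pics/w3.png

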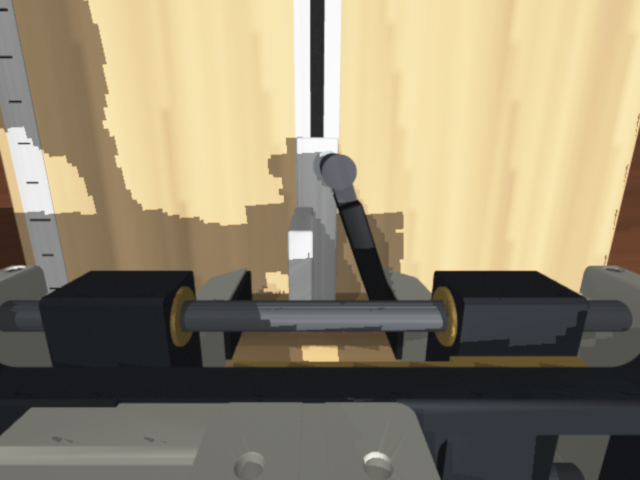

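The lever's free end (around (385,295)) is meeting the left finger pad, as planned. Closing fully.

```bash
python3 -m handwheel '0 0 0 0 0 0 -0.2;0 0 0 0 0 0 -0.2;0 0 0 0 0 0 -0.2;0 0 0 0 0 0 -1;0 0 0 0 0 0 -1;0 0 0 0 0 0 -1;0 0 0 0 0 0 -1;0 0 0 0 0 0 -1'
python3 - <<'E'
from h import *
rows(507,16,34,np.pi-0.084)
f=np.mean([viewer.capture("top")["frame"].astype(int).sum(2) for _ in range(6)],0).round().astype(int); print(f[214:226,357:374])
o=bot.get_obs(); print(o["tool_pos"],o["contact_force"],o["finger_force"],o["grip_width"])
q=viewer.capture("wrist"); t=viewer.capture("top")
a=cv2.resize(q["frame"][130:380,180:500,::-1],(480,375)); b=cv2.resize(t["frame"][190:265,260:324+0,::-1],(320,375),interpolation=cv2.INTER_CUBIC)
cv2.imwrite("pics/w4.png",np.hstack([a,b]))
E
```

```text
time: 7.77
tool_pos: [604.4, 8.1, 32.3]
tcp_rot: [3.139, -0.002, 3.057]
contact_force: [-3.5, 6.8, -0.5]
grip_width: 20.9
finger_force: 32.2
t 7.7667 pos [604.4   8.1  32.3] [ 3.1393e+00 -1.8000e-03  3.0575e+00] shift [ 0.977 -0.003 -0.015] turn [ 0.0007 -0.0006 -0.    ] F [-3.5  6.8 -0.5]
[[304 317 332 335 335 332 314 315 361 413 436 443 444 432 382 325 259]
 [321 334 337 336 340 336 329 316 348 389 418 437 444 428 374 316 252]
 [341 343 344 334 330 335 327 311 325 352 380 414 426 404 356 313 249]
 [351 350 346 329 315 326 328 305 290 291 310 341 360 345 320 298 247]
 [354 353 346 322 301 310 314 281 237 215 213 234 260 262 274 281 241]
 [358 354 347 312 270 270 279 256 210 172 156 168 189 209 252 274 238]
 [353 344 335 296 244 235 239 230 198 171 152 153 165 198 245 276 236]
 [318 310 308 286 254 243 244 224 203 188 171 166 173 201 251 276 234]
 [274 278 292 299 302 293 291 274 253 245 236 228 229 232 267 280 238]
 [281 297 316 329 330 332 330 339 348 349 339 340 336 324 307 298 241]
 [308 317 333 336 340 340 350 375 401 400 392 393 404 386 345 312 250]
 [326 331 334 336 342 339 352 385 414 406 391 404 419 400 353 315 246]]
[604.39469037   8.08789523  32.25034744] [-4.98398939  6.99732844  0.08094084] 32.16957572847605 21.110520208988163
```

View pics/w4.png

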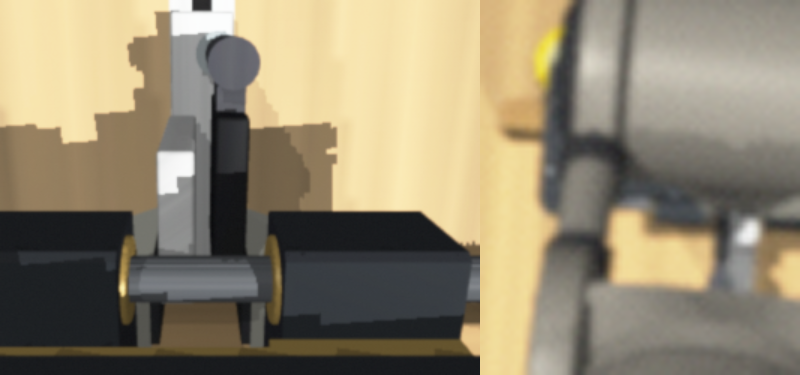

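The lever lies closed and parallel to the plate. Grip is 32 N at 21 mm, and the pointer row (220.2) matches the clip (220.1). Handing in.

```bash
python3 -c "
from plant import bot
print(bot.close_job())"
```

```text
the job is handed in; nothing more can be done
None
```

I handed the job in with the leg held at the mark, within about 1 mm of the pin by the top camera. The lever is squeezed closed against the plate at about 32 N; the three things were in a row against the crossbar when last seen, before the final 6 mm of push. No verdict came back.

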